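# Close a split bearing housing on its dowels and hold it pressed

## Robot

A 7-joint arm with a two-finger parallel gripper is mounted at the origin on a cart in front of the work surface, level with it; the furniture and walls round the work are solid. World frame = base frame: x ahead of the robot, y to its left, z up, the work surface at z = 0. Lengths are in m, angles in rad, forces in N, time in s.
With the tool pointing down it reaches from about 0.425 to 0.875 m from the base axis. Payload 4.7 kg.
Tool frame: the origin (TCP) lies midway between the tips of the shut fingers; the grasp point (between the pads) lies 19 mm behind it (ctrl.grip_point_offset is the distance from the TCP to the grasp point, in m); z points along the fingers, y is the line along which they close (so a half turn about z gives the same grasp; the last joint's range is limited). The gripper opens to 87 mm and grips with 3 to 60 N. Pads are 19 mm wide; open, the fingers measure 117 mm over their backs; the gripper's body (75 mm by 190 mm) begins 51 mm behind the grasp point.
Start: joints at [-1.32, 0.321, -0.07, 1.45, 0.023, 1.371, -0.057], TCP at [0.153, 0.632, 0.223] pointing down, gripper open.
Joint ranges: [-2.86, 2.86], [-0.3, 2.09], [-1.38, 1.24], [0.06, 2.45], [-1.56, 4.7], [0.09, 2.05], [-2.69, 2.69]. Speed limits (rad/s): [2.57, 2.57, 3.14, 3.14, 3.14, 3.14, 3.14].

## Interface

Orientations are given as a rotation vector (axis times angle).
In Python, from bench import ctrl gives the robot as it stands. The module is installed in compiled form; this text tells all that it offers.
- The arm moves only by the shell command python3 -m handwheel 'ROWS' [OPENING] [FORCE]. ROWS is JSON, a list of rows, each an object of numbers: "x", "y", "z": the shift along the tool's x, y, z in m; "wx", "wy", "wz": the turn, a rotation vector about the tool's x, y, z in degrees. A call has 1 to 10 rows; each row is the pose to reach, as a shift and turn from the pose commanded when the call began, along the tool's axes at that moment; what a row does not reach only later rows make up. A row lasts 1/12 s, in which the tool goes at most 41.7 mm and 7.16 degrees, less where a joint would pass 70% of its speed; a pose out of reach is approached as far as the arm can. A call with a gripper value outside its range is refused whole. OPENING is the finger opening in m, from 0 to 0.087, set as the call begins (- or left out, the last holds). The fingers move at their own pace and stop on an object; FORCE is the grip in N (left out, the last holds). Time passes only in rows, so rows that repeat a pose let the fingers close. It gives the time, the measured TCP pose, the force, the opening and the grip force at its end, in the units of the state.
- ctrl.get_state(): the state, without advancing time (a new reading comes with each control period).
- ctrl.get_image(name): name is "scene" or "top" or "wrist"; returns a dict with "image" (480x640x3 uint8, red, green, blue), "K" (3x3 intrinsics, pixels), "world_to_cam" (4x4, takes a point from world to camera coordinates); the wrist camera has in their place "hand_eye" (4x4, takes a point from camera to tool coordinates, whose origin is the TCP and whose axes are the flange's). Camera axes: x right, y down, z forward; pixel columns grow to the right and rows downward; lengths in m; the calibration is good to about 2 mm. A picture is of the moment at which its call begins: read the wrist's pose just before it. There is no depth.
- ctrl.close_job(): hands the job in; it is judged then, once.
The state is a dict: "time": time; "joint_positions": joint angles; "qd": joint speeds; "joint_torque": joint torques, N m; "position": TCP position; "tool_rot": TCP orientation; "ft_force": force on the tool from outside, world axes, zero at the start; "torque": the same for the moment, N m; "grip_width": opening from 0.0 (shut) to 1.0 (fully open); "grip_force": force on a finger pad.
Only numpy, scipy, OpenCV 4.12 (cv2) and the standard library are available. Lean on these libraries where they do the work, as an engineer would, in place of code of your own. Each camera call takes 0.05 s, during which the arm holds its last target. There are 200 camera calls.

## Task

Slide the loose steel spacer ring over the upright shaft of the lower housing half, down onto its seat, and let go of it. Then take the upper housing half by the boss on its top, align its two holes with the two dowels of the lower half (wide hole over the thick dowel), and lower it until it sits flush all round. Finish while still holding the boss and pressing the upper half straight down with about 10 N, as if the screws were about to be put in: do not let go.

Things in the scene. Friction and masses are not known exactly. Their poses are not given: they have to be found in the camera images.
- lower_half: the lower half of the split housing: an aluminium block, 64 mm (x) x 110 mm (y), screwed onto a dark steel plate 92 x 140 x 8 mm that is fixed to the desk. Origin: centre of the plate's underside, on the desk; z up. The block's flat top (the joint face) is 32 mm above the desk
- joint_face (a point): centre of the lower half's joint face, on the shaft's axis; axes as lower_half: x along the short side, y along the long side towards the thick dowel, z up. Here stands the steel shaft, 10 mm in diameter, top (tapered over the last 3 mm) 34 mm above the joint face. At its foot is a round seat for the spacer, 30 mm in diameter, raised 2 mm above the joint face
- thick_dowel (a point): foot, on the joint face, of the thick dowel: 12 mm in diameter, 13 mm high, its top 4 mm tapered; 42 mm from the shaft's axis towards +y
- thin_dowel (a point): foot, on the joint face, of the thin dowel: 8 mm in diameter, 13 mm high, its top 4 mm tapered; 42 mm from the shaft's axis towards -y
- spacer_center (a point): centre (half-way up) of the loose steel spacer ring: outer diameter 30 mm, bore 14 mm, 14 mm high, 40 g; it lies flat on the desk, so this point is 7 mm above the desk at the start, and 9 mm above the joint face when it sits on the seat
- boss_center (a point): centre of the boss on the loose upper half (aluminium, 200 to 325 g, lying boss up): 31 mm above its underside, 13 mm below the boss's top. Flange 64 (x) x 110 (y) x 18 mm high; on it, centred, the boss 36 (x) x 50 (y) x 26 mm high: grip it across its 36 mm. y points to the wide hole, z up. When closed, this point is 31 mm above the joint face, on the shaft's axis
- pocket (a point): centre of the upper half's flat underside, 31 mm below boss_center, same axes; it meets the joint face when closed. Here opens a round pocket, 38 mm in diameter and 18 mm deep, that takes the spacer; above it a bore 14 mm in diameter goes on up through the boss for the shaft
- wide_hole (a point): mouth of the wide hole (14 mm in diameter, right through the flange) in the underside of the upper half, 42 mm from its axis towards +y
- narrow_hole (a point): mouth of the narrow hole (10 mm in diameter, right through the flange) in the underside of the upper half, 42 mm from its axis towards -y

How it is judged:
By the outcome, as a careful person would: the job done as asked, in the order asked, and still so for the second after the job is handed in, while the arm keeps its last pose, push and grip.
It also fails if it takes over 54 s, if anything falls off the work surface, if the arm or the gripper's body presses on something with over 40 N, if the wrist force passes 120 N, or if a joint passes its speed limit or range.

## Working session

There is one attempt and no reset: what is moved stays moved. The work goes in short steps, Python scripts to look and compute and a shell command to move; the robot and the scene stay as the last step left them, time stands still between calls to the robot, and variables do not carry over. Pictures are saved under pics/ and viewed, at most 10 in all, crops included, and the job is handed in when it is done.

```bash
mkdir -p pics; ls; python3 - <<'E'
from bench import ctrl
import cv2,numpy as np
s=ctrl.get_state();print(s)
print(ctrl.grip_point_offset)
for n in("scene","top"):
    d=ctrl.get_image(n);cv2.imwrite(f"pics/{n}0.png",d["image"][:,:,::-1]);print(n,d["K"],d["world_to_cam"])
d=ctrl.get_image("wrist");print(d["hand_eye"],d["K"]);cv2.imwrite("pics/w0.png",d["image"][:,:,::-1])
E
```

```text
pics
{'time': 0.0, 'joint_positions': array([-1.31988704,  0.32181242, -0.07003837,  1.45170516,  0.02260494,
        1.37079975, -0.05690347]), 'qd': array([-0.00036214,  0.00012174,  0.00129669, -0.00231968,  0.00105215,
       -0.0014253 ,  0.00116642]), 'joint_torque': array([ 2.49964833e-04, -4.91278660e+01, -4.03638314e-01, -3.12526023e+01,
       -6.38427841e-02,  4.36007779e-02,  1.70398771e-04]), 'position': array([0.15243703, 0.63128723, 0.22145289]), 'tool_rot': array([-3.71121258e-01, -3.11948328e+00,  3.04037158e-03]), 'ft_force': array([ 0.25187838,  0.40900054, -0.12998298]), 'torque': array([0.00019226, 0.01110971, 0.04109667]), 'grip_force': 0.0, 'grip_width': 1.0005698554437716}
0.0187
scene [[618.72567258   0.         325.82857619]
 [  0.         618.72567258 243.00419641]
 [  0.           0.           1.        ]] [[-0.15096175  0.98846498  0.01214655 -0.03606375]
 [ 0.86749546  0.13835842 -0.47781646 -0.45948882]
 [-0.47398541 -0.06159493 -0.87837571  1.66422979]
 [ 0.          0.          0.          1.        ]]
top [[440.16243598   0.         316.83587219]
 [  0.         440.16243598 236.21175341]
 [  0.           0.           1.        ]] [[ 0.07494084 -0.99718719 -0.00126034  0.06024565]
 [-0.97728317 -0.07319362 -0.19889769  0.5562034 ]
 [ 0.19824598  0.01613727 -0.98001945  0.80160748]
 [ 0.          0.          0.          1.        ]]
[[-5.33903313e-04 -9.65915858e-01 -2.58855695e-01  7.12710109e-02]
 [ 9.99997901e-01 -3.61463041e-06 -2.04905967e-03  2.85702069e-04]
 [ 1.97828356e-03 -2.58856245e-01  9.65913832e-01 -1.62155199e-01]
 [ 0.00000000e+00  0.00000000e+00  0.00000000e+00  1.00000000e+00]] [[390.32273288   0.         319.97237824]
 [  0.         390.32273288 236.9259627 ]
 [  0.           0.           1.        ]]
```

View pics/top0.png

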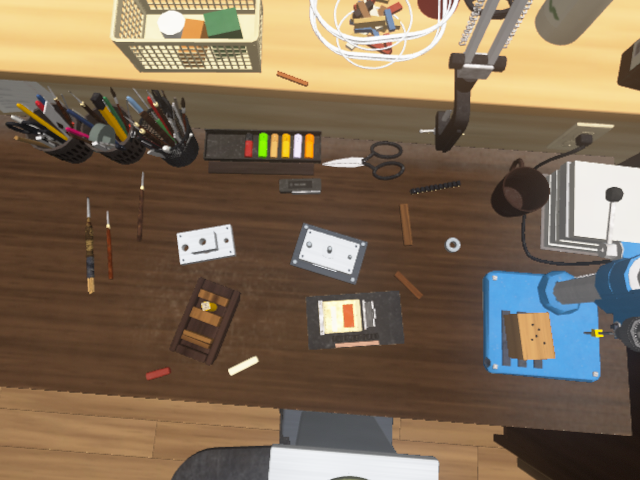

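View pics/scene0.png

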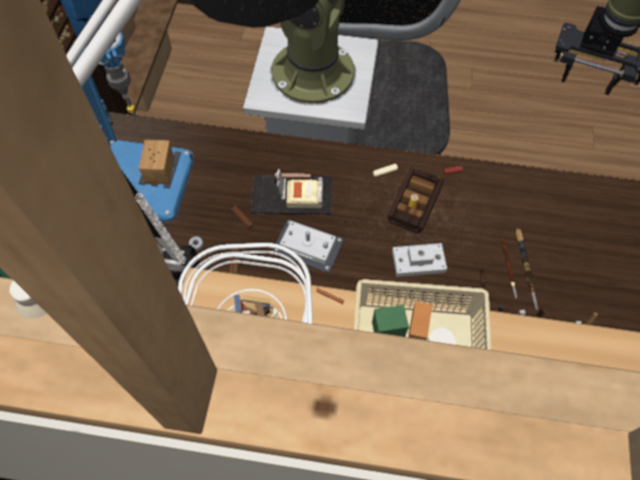

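Top view: spacer at about (453,244), lower half at about (329,252), upper half at about (206,243). The scene view shows the same three at about (195,242), (310,244) and (420,259).

```bash
cat > h.py <<'E'
from bench import ctrl
import cv2,numpy as np
from scipy.spatial.transform import Rotation as R
def cam(n):
    s=ctrl.get_state();d=ctrl.get_image(n)
    if n=="wrist":
        T=np.eye(4);T[:3,:3]=R.from_rotvec(s["tool_rot"]).as_matrix();T[:3,3]=s["position"]
        M=T@d["hand_eye"]
    else: M=np.linalg.inv(d["world_to_cam"])
    return d["image"],d["K"],M
def ray(K,M,uv,z):
    r=M[:3,:3]@np.linalg.inv(K)@np.array([uv[0],uv[1],1.]);o=M[:3,3]
    return o+r*(z-o[2])/r[2]
def proj(K,M,p):
    q=np.linalg.inv(M)@np.append(p,1);q=K@q[:3];return q[:2]/q[2]
def bright(im,thr=150,sat=40):
    hsv=cv2.cvtColor(im,cv2.COLOR_RGB2HSV)
    return ((hsv[:,:,2]>thr)&(hsv[:,:,1]<sat)).astype(np.uint8)
E
python3 - <<'E'
from h import *
im,K,M=cam("top");print("cam",M[:3,3])
m=bright(im,130,45);cs,_=cv2.findContours(m,cv2.RETR_EXTERNAL,cv2.CHAIN_APPROX_NONE)
for c in cs:
    r=cv2.minAreaRect(c)
    if cv2.contourArea(c)>60 and 200<r[0][1]<290 and 150<r[0][0]<480:
        z={0:.014}.get(0)
        z=.014 if r[0][0]>420 else (.032 if r[0][0]>260 else .018)
        b=np.array([ray(K,M,p,z) for p in cv2.boxPoints(r)])
        print(np.round(r[0],1),cv2.contourArea(c),b.mean(0).round(4),np.linalg.norm(np.diff(b,axis=0),axis=1).round(4), np.degrees(np.arctan2(*(b[1]-b[0])[[1,0]])),np.degrees(np.arctan2(*(b[2]-b[1])[[1,0]])))
for n in [(1,)]:
    for p in [(462,120),(420,90),(500,180),(560,100),(200,100),(180,150)]: print(p,ray(K,M,p,0).round(3),ray(K,M,p,.15).round(3))
big=np.vstack([np.hstack([cv2.resize(im[y-40:y+40,x-50:x+50],(400,320),interpolation=2) for x,y in ((453,244),(206,243))]),])
b2=cv2.resize(im[212:292,279:379],(400,320),interpolation=2)
big=np.vstack([big,np.hstack([b2,b2*0])])[:600]
cv2.imwrite("pics/crop1.png",big[:,:,::-1])
E
```

```text
cam [0.3801379  0.08785098 0.89629443]
[452.6 244.3] 145.5 [ 0.5625 -0.1746  0.014 ] [0.0284 0.0277 0.0284] -24.493144244745228 -113.49110359701281
[327.3 250.8] 1782.5 [0.5273 0.0792 0.032 ] [0.0725 0.1221 0.0718] -15.025192220528409 -106.2349927833191
[205.  243.7] 1693.0 [0.5255 0.3275 0.018 ] [0.1157 0.0661 0.1141] -75.52928248454495 -163.92246255216568
(462, 120) [ 0.845 -0.196  0.   ] [ 0.767 -0.148  0.15 ]
(420, 90) [ 0.91  -0.102  0.   ] [ 0.821 -0.07   0.15 ]
(500, 180) [ 0.713 -0.278  0.   ] [ 0.657 -0.216  0.15 ]
(560, 100) [ 0.909 -0.412  0.   ] [ 0.82  -0.328  0.15 ]
(200, 100) [0.849 0.384 0.   ] [0.771 0.335 0.15 ]
(180, 150) [0.729 0.412 0.   ] [0.671 0.358 0.15 ]
```

View pics/crop1.png

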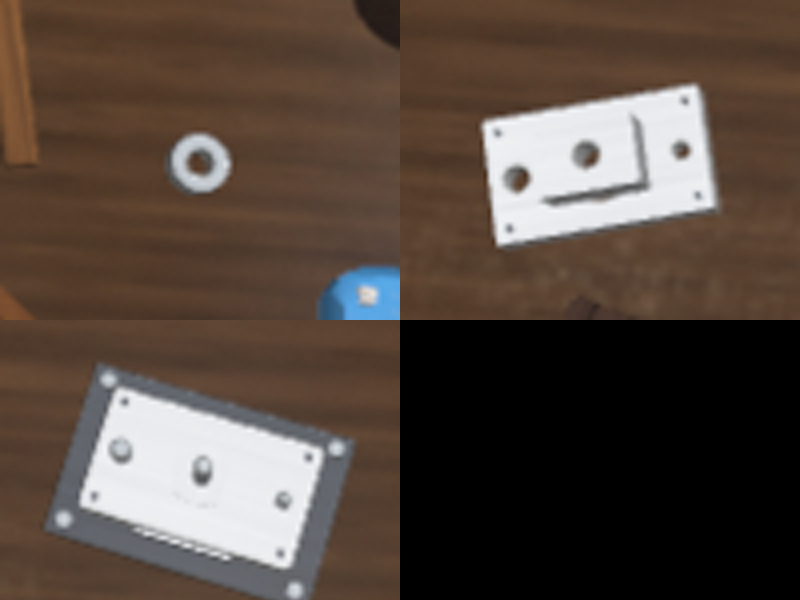

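```bash
cat >> h.py <<'E'
def go(p,a):
    "tool-frame shift (mm->m) and turn to bring the TCP to p with closing direction a (deg), pointing down"
    s=ctrl.get_state();C=R.from_rotvec(s["tool_rot"]);a=np.radians(a)
    D=R.from_matrix(np.column_stack([[-np.sin(a),np.cos(a),0],[np.cos(a),np.sin(a),0],[0,0,-1]]))
    d=C.inv().apply(np.array(p)-s["position"]);w=(C.inv()*D).as_rotvec(degrees=True)
    print("xyz",d.round(4),"w",w.round(2),"rows>",round(max(np.linalg.norm(d)/.0417,np.linalg.norm(w)/7.16),1))
E
python3 -c "
from h import *
go([.525,.3,.25],14.5)"
```

```text
xyz [-0.4399 -0.2349 -0.0278] w [-6.000e-02  4.000e-02  6.194e+01] rows> 12.0
```

```bash
python3 -m handwheel '[{"x":-0.22,"y":-0.117,"z":-0.028,"wz":31},{"x":-0.22,"y":-0.117,"z":-0.028,"wz":31},{"x":-0.22,"y":-0.117,"z":-0.028,"wz":31},{"x":-0.22,"y":-0.117,"z":-0.028,"wz":31},{"x":-0.44,"y":-0.235,"z":-0.028,"wz":62},{"x":-0.44,"y":-0.235,"z":-0.028,"wz":62},{"x":-0.44,"y":-0.235,"z":-0.028,"wz":62},{"x":-0.44,"y":-0.235,"z":-0.028,"wz":62},{"x":-0.44,"y":-0.235,"z":-0.028,"wz":62},{"x":-0.44,"y":-0.235,"z":-0.028,"wz":62}]' && python3 -c "
from h import *
go([.525,.3,.25],14.5);print(ctrl.get_state()['time'],ctrl.get_state()['joint_positions'])"
```

```text
invalid input at $[0]: expected keys x, y, z, wx, wy, wz
```

```bash
python3 -m handwheel '[{"x":-0.44,"y":-0.235,"z":-0.028,"wx":0,"wy":0,"wz":62},{"x":-0.44,"y":-0.235,"z":-0.028,"wx":0,"wy":0,"wz":62},{"x":-0.44,"y":-0.235,"z":-0.028,"wx":0,"wy":0,"wz":62},{"x":-0.44,"y":-0.235,"z":-0.028,"wx":0,"wy":0,"wz":62},{"x":-0.44,"y":-0.235,"z":-0.028,"wx":0,"wy":0,"wz":62},{"x":-0.44,"y":-0.235,"z":-0.028,"wx":0,"wy":0,"wz":62},{"x":-0.44,"y":-0.235,"z":-0.028,"wx":0,"wy":0,"wz":62},{"x":-0.44,"y":-0.235,"z":-0.028,"wx":0,"wy":0,"wz":62},{"x":-0.44,"y":-0.235,"z":-0.028,"wx":0,"wy":0,"wz":62},{"x":-0.44,"y":-0.235,"z":-0.028,"wx":0,"wy":0,"wz":62}]' && python3 -c "
from h import *
go([.525,.3,.25],14.5);print(ctrl.get_state()['time'],ctrl.get_state()['joint_positions'])"
```

```text
time: 1.03
position: [0.4644, 0.3536, 0.2462]
tool_rot: [-1.929, -2.479, -0.001]
ft_force: [0.1, 0.1, 0.1]
grip_width: 1.001
grip_force: 0.0
xyz [-0.0669  0.0456 -0.0038] w [ 0.02 -0.02 -0.27] rows> 1.9
1.0333 [-0.94920187  0.16820973  0.28769682  1.59849002 -0.04859525  1.38150454
 -0.40783659]
```

```bash
python3 -c "
from h import *
go([.527,.079,.25],-16)"
```

```text
xyz [-0.2816 -0.0068 -0.0039] w [ 1.000e-02 -2.000e-02  3.023e+01] rows> 6.8
```

```bash
python3 -m handwheel '[{"x":-0.282,"y":-0.007,"z":0,"wx":0,"wy":0,"wz":30},{"x":-0.282,"y":-0.007,"z":0,"wx":0,"wy":0,"wz":30},{"x":-0.282,"y":-0.007,"z":0,"wx":0,"wy":0,"wz":30},{"x":-0.282,"y":-0.007,"z":0,"wx":0,"wy":0,"wz":30},{"x":-0.282,"y":-0.007,"z":0,"wx":0,"wy":0,"wz":30},{"x":-0.282,"y":-0.007,"z":0,"wx":0,"wy":0,"wz":30},{"x":-0.282,"y":-0.007,"z":0,"wx":0,"wy":0,"wz":30},{"x":-0.282,"y":-0.007,"z":0,"wx":0,"wy":0,"wz":30},{"x":-0.282,"y":-0.007,"z":0,"wx":0,"wy":0,"wz":30},{"x":-0.282,"y":-0.007,"z":0,"wx":0,"wy":0,"wz":30}]' && python3 - <<'E'
from h import *
im,K,M=cam("wrist");np.savez("low.npz",im=im,K=K,M=M)
cv2.imwrite("pics/low.png",im[:,:,::-1])
E
```

```text
time: 1.87
position: [0.5265, 0.0813, 0.2458]
tool_rot: [-2.501, -1.9, -0.0]
ft_force: [0.0, 1.7, 0.2]
grip_width: 1.002
grip_force: 0.0
```

View pics/low.png

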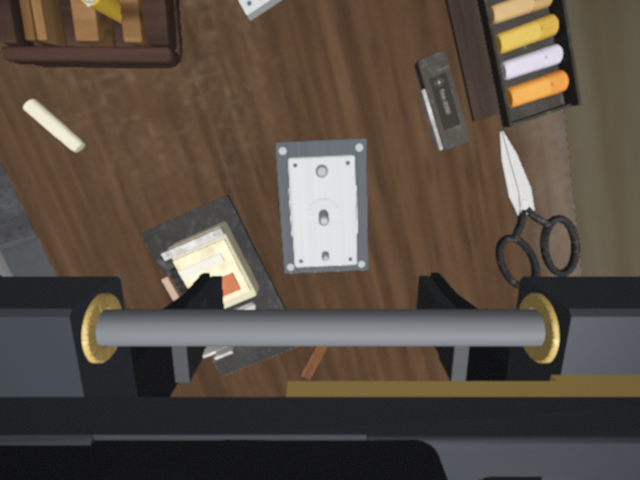

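Wrist view: the joint face spans about (287..357, 157..262), with thick dowel at (321,171), shaft at (324,215), thin dowel at (325,256) and plate screws near (282,151), (363,152), (290,268), (361,265).

```bash
python3 - <<'E'
from h import *
d=np.load("low.npz");im,K,M=d["im"],d["K"],d["M"]
print("cam",M[:3,3])
g=cv2.cvtColor(im,cv2.COLOR_RGB2GRAY)
m=bright(im,150,45);cs,_=cv2.findContours(m,cv2.RETR_EXTERNAL,cv2.CHAIN_APPROX_NONE)
S=[]
for c in cs:
    r=cv2.minAreaRect(c);x,y=r[0]
    if not(270<x<375 and 135<y<280):continue
    if cv2.contourArea(c)>3000:
        b=np.array([ray(K,M,p,.032) for p in cv2.boxPoints(r)])
        print("face",r,b.mean(0).round(4),np.linalg.norm(np.diff(b,axis=0),axis=1).round(4),np.degrees(np.arctan2(*(b[1]-b[0])[[1,0]])).round(2),np.degrees(np.arctan2(*(b[2]-b[1])[[1,0]])).round(2))
    elif cv2.contourArea(c)>3: S.append(ray(K,M,(x,y),.010));print("scr",(x,y),S[-1].round(4))
# dark small screw holes in face and dowel/shaft outlines
for z,n in((.032,"holes"),):
    k=cv2.morphologyEx(g,cv2.MORPH_CLOSE,np.ones((17,17)))-g
    k=((k>35)).astype(np.uint8);k[:158]=0;k[264:]=0;k[:,:290]=0;k[:,356:]=0
    nn,l,st,ce=cv2.connectedComponentsWithStats(k)
    for i in range(1,nn):
        if st[i,4]>4: print(st[i],ce[i].round(1),ray(K,M,ce[i],.032).round(4))
big=cv2.resize(im[135:280,265:380],None,fx=4,fy=4,interpolation=2);cv2.imwrite("pics/low2.png",big[:,:,::-1])
E
```

```text
cam [0.54513515 0.14979607 0.40797129]
face ((323.2144470214844, 212.1693878173828), (112.88208770751953, 77.2291030883789), 87.54597473144531) [0.5267 0.0734 0.032 ] [0.073  0.1128 0.0788] -13.16 -101.56
scr (282.0, 150.5) [0.5033 0.1425 0.01  ]
scr (358.5000305175781, 147.0) [0.5775 0.1253 0.01  ]
[346 161   4   4  15] [347.4 162.4] [0.5621 0.1157 0.032 ]
[293 163   4   5  15] [294.5 164.9] [0.5132 0.1269 0.032 ]
[316 164  12  14  97] [321.3 170.1] [0.5363 0.1153 0.032 ]
[319 209  10  17 125] [323.3 216.3] [0.5262 0.0715 0.032 ]
[322 251   7   9  56] [324.9 254.8] [0.5172 0.0327 0.032 ]
[293 253   1  11  11] [293. 258.] [0.4852 0.0381 0.032 ]
[348 257   4   4  12] [349.8 258.7] [0.5403 0.022  0.032 ]
[299 259   4   4  14] [300.5 260.7] [0.4917 0.0333 0.032 ]
```

View pics/low2.png

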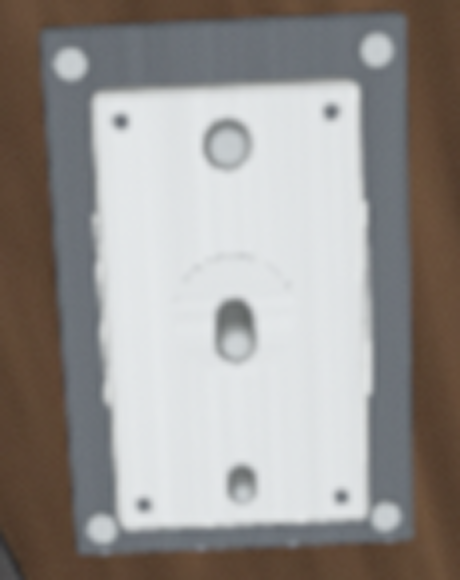

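```bash
python3 - <<'E'
from h import *
d=np.load("low.npz");im,K,M=d["im"],d["K"],d["M"]
for n,uv,z in(("shaft",(324.2,221.2),.066),("thick",(321.75,170.75),.045),("thin",(325.7,257.7),.045)):print(n,ray(K,M,uv,z).round(4))
go([.5625,-.1746,.13],-13)
E
```

```text
shaft [0.5275 0.074  0.066 ]
thick [0.5369 0.1159 0.045 ]
thin [0.5181 0.0337 0.045 ]
xyz [-0.2379  0.1032  0.1155] w [-0.03 -0.03 -2.44] rows> 6.8
```

```bash
python3 -m handwheel '[{"x":-0.238,"y":0.103,"z":0.115,"wx":0,"wy":0,"wz":-2.5},{"x":-0.238,"y":0.103,"z":0.115,"wx":0,"wy":0,"wz":-2.5},{"x":-0.238,"y":0.103,"z":0.115,"wx":0,"wy":0,"wz":-2.5},{"x":-0.238,"y":0.103,"z":0.115,"wx":0,"wy":0,"wz":-2.5},{"x":-0.238,"y":0.103,"z":0.115,"wx":0,"wy":0,"wz":-2.5},{"x":-0.238,"y":0.103,"z":0.115,"wx":0,"wy":0,"wz":-2.5},{"x":-0.238,"y":0.103,"z":0.115,"wx":0,"wy":0,"wz":-2.5},{"x":-0.238,"y":0.103,"z":0.115,"wx":0,"wy":0,"wz":-2.5},{"x":-0.238,"y":0.103,"z":0.115,"wx":0,"wy":0,"wz":-2.5},{"x":-0.238,"y":0.103,"z":0.115,"wx":0,"wy":0,"wz":-2.5}]' && python3 - <<'E'
from h import *
im,K,M=cam("wrist");np.savez("sp.npz",im=im,K=K,M=M)
cv2.imwrite("pics/sp.png",im[:,:,::-1])
u,v=proj(K,M,np.array([.5625,-.1746,.014]));print(u,v)
m=bright(im,120,50);cs,_=cv2.findContours(m,cv2.RETR_EXTERNAL,cv2.CHAIN_APPROX_NONE)
for c in cs:
    (x,y),r=cv2.minEnclosingCircle(c)
    if cv2.contourArea(c)>150 and np.hypot(x-u,y-v)<50:
        e=cv2.fitEllipse(c);print(e,cv2.minAreaRect(c)); p=ray(K,M,e[0],.014);print(p.round(4),(ray(K,M,(e[0][0]+e[1][0]/2,e[0][1]),.014)-p).round(4)); go([p[0],p[1],.003],-13)
E
```

```text
time: 2.75
position: [0.5627, -0.1742, 0.1305]
tool_rot: [-2.456, -1.957, -0.0]
ft_force: [0.4, 1.4, 0.3]
grip_width: 0.999
grip_force: 0.0
320.92667459281876 231.93569112976766
((321.4259033203125, 233.65570068359375), (39.46064376831055, 40.355037689208984), 87.88422393798828) ((321.2500305175781, 233.75003051757812), (39.59797668457031, 40.305084228515625), 45.0)
[ 0.5626 -0.176   0.014 ] [ 0.0142 -0.0033  0.    ]
xyz [-2.500e-03  1.000e-04  1.279e-01] w [-0.   -0.08  0.15] rows> 3.1
```

View pics/sp.png

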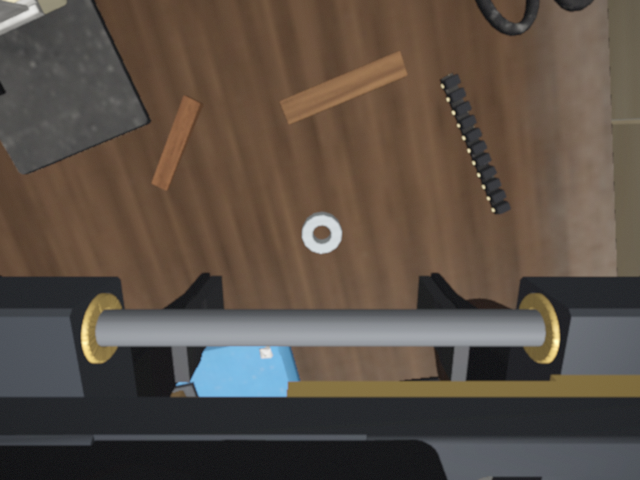

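Wrist view: spacer ring centred at (321,234), with clear desk around it. It measures to (0.5626, -0.176), which agrees with the top view. Descending.

```bash
python3 -m handwheel '[{"x":-0.002,"y":0,"z":0.04,"wx":0,"wy":0,"wz":0},{"x":-0.002,"y":0,"z":0.08,"wx":0,"wy":0,"wz":0},{"x":-0.002,"y":0,"z":0.11,"wx":0,"wy":0,"wz":0},{"x":-0.002,"y":0,"z":0.12,"wx":0,"wy":0,"wz":0},{"x":-0.002,"y":0,"z":0.126,"wx":0,"wy":0,"wz":0},{"x":-0.002,"y":0,"z":0.126,"wx":0,"wy":0,"wz":0},{"x":-0.002,"y":0,"z":0.126,"wx":0,"wy":0,"wz":0}]' 0.05 15 && python3 -m handwheel '[{"x":0,"y":0,"z":0,"wx":0,"wy":0,"wz":0},{"x":0,"y":0,"z":0,"wx":0,"wy":0,"wz":0},{"x":0,"y":0,"z":0,"wx":0,"wy":0,"wz":0},{"x":0,"y":0,"z":0,"wx":0,"wy":0,"wz":0},{"x":0,"y":0,"z":0,"wx":0,"wy":0,"wz":0},{"x":0,"y":0,"z":0,"wx":0,"wy":0,"wz":0}]' 0.02 15
```

```text
time: 3.38
position: [0.5634, -0.1781, 0.0067]
tool_rot: [2.457, 1.954, 0.004]
ft_force: [0.3, 0.5, 0.2]
grip_width: 0.599
grip_force: 0.0
time: 3.88
position: [0.5623, -0.1785, 0.0057]
tool_rot: [2.459, 1.954, 0.002]
ft_force: [-1.3, 0.1, 5.0]
grip_width: 0.334
grip_force: 15.0
```

```bash
python3 -m handwheel '[{"x":0,"y":0,"z":-0.02,"wx":0,"wy":0,"wz":0},{"x":0,"y":0,"z":-0.06,"wx":0,"wy":0,"wz":0},{"x":0,"y":0,"z":-0.1,"wx":0,"wy":0,"wz":0},{"x":0,"y":0,"z":-0.12,"wx":0,"wy":0,"wz":0},{"x":0,"y":0,"z":-0.12,"wx":0,"wy":0,"wz":0},{"x":0,"y":0,"z":-0.12,"wx":0,"wy":0,"wz":0},{"x":0,"y":0,"z":-0.12,"wx":0,"wy":0,"wz":0}]' && python3 - <<'E'
from h import *
im,K,M=cam("wrist");np.savez("held.npz",im=im,K=K,M=M)
s=ctrl.get_state();print(s["position"],s["grip_width"]*87,s["grip_force"])
print(proj(K,M,s["position"]))
cv2.imwrite("pics/held.png",cv2.resize(im[200:380,200:440],None,fx=3,fy=3)[:,:,::-1])
E
```

```text
time: 4.47
position: [0.5608, -0.1779, 0.1237]
tool_rot: [-2.458, -1.954, 0.002]
ft_force: [-0.6, -0.0, -0.4]
grip_width: 0.334
grip_force: 15.0
[ 0.56048012 -0.17789128  0.12317838] 28.820797144452463 14.999529048800468
[320.54618145 294.98411167]
```

View pics/held.png

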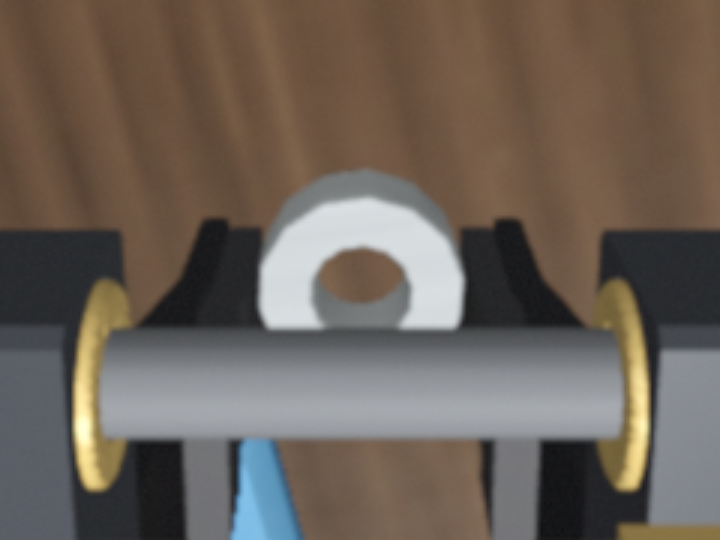

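The ring is held level: outer top edge at crop v≈196, sides at crop u≈258 and 465, bore top at crop v≈247. Next I work out where it sits in the tool frame.

```bash
python3 - <<'E'
from h import *
d=ctrl.get_image("wrist");H=d["hand_eye"];K=d["K"]
f=lambda u,v:ray(K,H,(u/3+200,v/3+200),-.0095).round(4)
print("outer far edge",f(361.5,196),"bore far",f(361.5,247),"sides",f(258,290),f(465,290))
E
```

```text
outer far edge [ 0.0176 -0.0004 -0.0095] bore far [ 0.0101 -0.0004 -0.0095] sides [ 0.0036 -0.015  -0.0095] [ 0.0036  0.0142 -0.0095]
```

```bash
python3 -c "
from h import *
go([.5268,.0717,.1],-13)"
```

```text
xyz [ 0.2356 -0.0891  0.0233] w [-0.19  0.01 -0.06] rows> 6.1
```

```bash
python3 -m handwheel '[{"x":0.038,"y":-0.014,"z":0,"wx":-0.1,"wy":0,"wz":0},{"x":0.076,"y":-0.029,"z":0,"wx":-0.2,"wy":0,"wz":0},{"x":0.114,"y":-0.043,"z":0,"wx":-0.2,"wy":0,"wz":0},{"x":0.152,"y":-0.057,"z":0.01,"wx":-0.2,"wy":0,"wz":0},{"x":0.19,"y":-0.072,"z":0.02,"wx":-0.2,"wy":0,"wz":0},{"x":0.22,"y":-0.083,"z":0.023,"wx":-0.2,"wy":0,"wz":0},{"x":0.2356,"y":-0.089,"z":0.023,"wx":-0.2,"wy":0,"wz":0},{"x":0.2356,"y":-0.089,"z":0.023,"wx":-0.2,"wy":0,"wz":0},{"x":0.2356,"y":-0.089,"z":0.023,"wx":-0.2,"wy":0,"wz":0},{"x":0.2356,"y":-0.089,"z":0.023,"wx":-0.2,"wy":0,"wz":0}]' && python3 - <<'E'
from h import *
im,K,M=cam("wrist");go([.5268,.0717,.1],-13)
cv2.imwrite("pics/hov.png",cv2.resize(im[130:350,180:460],None,fx=2.7,fy=2.7)[:,:,::-1])
for p in([.527,.0745,.066],[.5365,.1158,.045],[.527,.0745,.034]):print(proj(K,M,np.array(p)))
E
```

```text
time: 5.4
position: [0.5279, 0.0696, 0.1012]
tool_rot: [2.459, 1.951, 0.001]
ft_force: [0.1, -1.2, 0.3]
grip_width: 0.332
grip_force: 15.0
xyz [ 0.0021 -0.0019  0.0014] w [ 0.18  0.08 -0.21] rows> 0.1
[317.22876672 260.62945445]
[316.97898057 176.14046417]
[317.47946169 243.79943322]
```

View pics/hov.png

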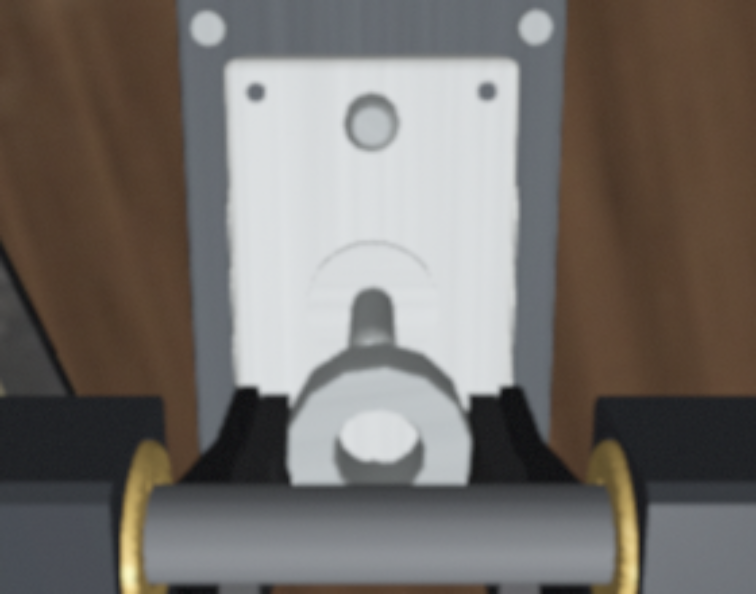

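Thick dowel top at about (317.4,175.9), as predicted. The ring is still about 2 mm off in tool x and y, so I correct that while lowering to just above the shaft.

```bash
python3 -m handwheel '[{"x":0.001,"y":-0.001,"z":0.006,"wx":0.1,"wy":0,"wz":0},{"x":0.002,"y":-0.0018,"z":0.012,"wx":0.2,"wy":0,"wz":0},{"x":0.002,"y":-0.0018,"z":0.018,"wx":0.2,"wy":0,"wz":0},{"x":0.002,"y":-0.0018,"z":0.02,"wx":0.2,"wy":0,"wz":0},{"x":0.002,"y":-0.0018,"z":0.02,"wx":0.2,"wy":0,"wz":0},{"x":0.002,"y":-0.0018,"z":0.02,"wx":0.2,"wy":0,"wz":0},{"x":0.002,"y":-0.0018,"z":0.02,"wx":0.2,"wy":0,"wz":0},{"x":0.002,"y":-0.0018,"z":0.02,"wx":0.2,"wy":0,"wz":0}]' && python3 - <<'E'
from h import *
im,K,M=cam("wrist");go([.5268,.0717,.0415],-13)
cv2.imwrite("pics/hov2.png",cv2.resize(im[200:350,220:420],None,fx=3.5,fy=3.5)[:,:,::-1])
print(proj(K,M,np.array([.527,.0745,.066])),proj(K,M,np.array([.5365,.1158,.045])))
E
```

```text
time: 6.12
position: [0.5273, 0.0736, 0.0822]
tool_rot: [2.46, 1.954, 0.001]
ft_force: [0.3, -0.5, -0.5]
grip_width: 0.335
grip_force: 15.0
xyz [-0.002  -0.      0.0407] w [ 0.03 -0.02 -0.06] rows> 1.0
[320.29116484 280.33496896] [320.07813558 187.67100312]
```

View pics/hov2.png

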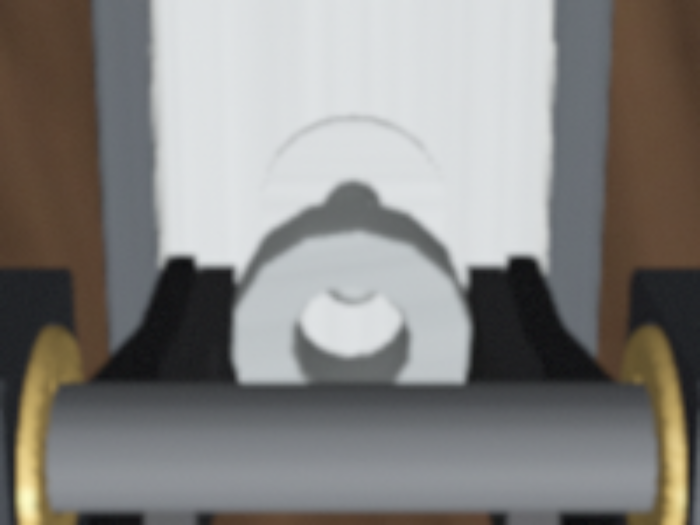

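Through the bore I can see the near edge of the shaft top at about crop (350,297), which matches the prediction. That leaves −2 mm in tool x. Lowering gently.

```bash
python3 -m handwheel '[{"x":-0.0015,"y":0,"z":0,"wx":0,"wy":0,"wz":0},{"x":-0.0015,"y":0,"z":0.002,"wx":0,"wy":0,"wz":0},{"x":-0.0015,"y":0,"z":0.004,"wx":0,"wy":0,"wz":0},{"x":-0.0015,"y":0,"z":0.007,"wx":0,"wy":0,"wz":0},{"x":-0.0015,"y":0,"z":0.01,"wx":0,"wy":0,"wz":0},{"x":-0.0015,"y":0,"z":0.01,"wx":0,"wy":0,"wz":0},{"x":-0.0015,"y":0,"z":0.01,"wx":0,"wy":0,"wz":0}]' && python3 -c "
from h import *
go([.5268,.0717,.0415],-13)"
```

```text
time: 6.75
position: [0.5264, 0.072, 0.0715]
tool_rot: [-2.46, -1.954, 0.001]
ft_force: [0.3, -0.1, -0.9]
grip_width: 0.33
grip_force: 15.0
xyz [-0.0002  0.0005  0.03  ] w [-0.03  0.02 -0.06] rows> 0.7
```

Aligned to within 0.5 mm. Lowering over the shaft.

```bash
python3 -m handwheel '[{"x":0,"y":0,"z":0.003,"wx":0,"wy":0,"wz":0},{"x":0,"y":0,"z":0.006,"wx":0,"wy":0,"wz":0},{"x":0,"y":0,"z":0.009,"wx":0,"wy":0,"wz":0},{"x":0,"y":0,"z":0.012,"wx":0,"wy":0,"wz":0},{"x":0,"y":0,"z":0.012,"wx":0,"wy":0,"wz":0},{"x":0,"y":0,"z":0.012,"wx":0,"wy":0,"wz":0}]' && python3 -c "
from h import *
go([.5268,.0717,.0415],-13)"
```

```text
time: 7.25
position: [0.5265, 0.072, 0.0596]
tool_rot: [-2.46, -1.954, 0.001]
ft_force: [-0.4, 0.4, -0.0]
grip_width: 0.334
grip_force: 15.0
xyz [-0.0002  0.0004  0.0181] w [-0.03  0.02 -0.07] rows> 0.4
```

```bash
python3 -m handwheel '[{"x":0,"y":0,"z":0.004,"wx":0,"wy":0,"wz":0},{"x":0,"y":0,"z":0.008,"wx":0,"wy":0,"wz":0},{"x":0,"y":0,"z":0.012,"wx":0,"wy":0,"wz":0},{"x":0,"y":0,"z":0.016,"wx":0,"wy":0,"wz":0},{"x":0,"y":0,"z":0.018,"wx":0,"wy":0,"wz":0},{"x":0,"y":0,"z":0.0195,"wx":0,"wy":0,"wz":0},{"x":0,"y":0,"z":0.0195,"wx":0,"wy":0,"wz":0},{"x":0,"y":0,"z":0.0195,"wx":0,"wy":0,"wz":0}]'
```

```text
time: 7.92
position: [0.5267, 0.0721, 0.0404]
tool_rot: [2.46, 1.954, 0.0]
ft_force: [0.0, -0.1, 0.3]
grip_width: 0.328
grip_force: 15.0
```

```bash
python3 -m handwheel '[{"x":0,"y":0,"z":0.0006,"wx":0,"wy":0,"wz":0},{"x":0,"y":0,"z":0.0012,"wx":0,"wy":0,"wz":0},{"x":0,"y":0,"z":0.0018,"wx":0,"wy":0,"wz":0},{"x":0,"y":0,"z":0.0018,"wx":0,"wy":0,"wz":0},{"x":0,"y":0,"z":0.0018,"wx":0,"wy":0,"wz":0}]'
```

```text
time: 8.33
position: [0.5269, 0.0722, 0.0396]
tool_rot: [-2.46, -1.954, -0.001]
ft_force: [-2.1, -0.6, 5.7]
grip_width: 0.332
grip_force: 15.0
```

Seated, with 5.7 N of contact at the expected height. Release and lift.

```bash
python3 -m handwheel '[{"x":0,"y":0,"z":-0.001,"wx":0,"wy":0,"wz":0},{"x":0,"y":0,"z":-0.001,"wx":0,"wy":0,"wz":0},{"x":0,"y":0,"z":-0.001,"wx":0,"wy":0,"wz":0},{"x":0,"y":0,"z":-0.001,"wx":0,"wy":0,"wz":0}]' 0.06 && python3 -m handwheel '[{"x":0,"y":0,"z":-0.02,"wx":0,"wy":0,"wz":0},{"x":0,"y":0,"z":-0.06,"wx":0,"wy":0,"wz":0},{"x":0,"y":0,"z":-0.1,"wx":0,"wy":0,"wz":0},{"x":0,"y":0,"z":-0.13,"wx":0,"wy":0,"wz":0},{"x":0,"y":0,"z":-0.13,"wx":0,"wy":0,"wz":0},{"x":0,"y":0,"z":-0.13,"wx":0,"wy":0,"wz":0}]' && python3 - <<'E'
from h import *
im,K,M=cam("wrist");np.savez("low3.npz",im=im,K=K,M=M)
print(proj(K,M,np.array([.527,.0745,.048])))
c=proj(K,M,np.array([.527,.0745,.048])).astype(int)
g=bright(im,150,45)
cv2.imwrite("pics/low3.png",cv2.resize(im[150:330,220:420],None,fx=3,fy=3)[:,:,::-1])
go([.525,.32,.17],14.5)
E
```

```text
time: 8.67
position: [0.5266, 0.0721, 0.0395]
tool_rot: [2.46, 1.954, 0.0]
ft_force: [1.2, 0.3, 0.1]
grip_width: 0.554
grip_force: 0.0
time: 9.17
position: [0.528, 0.0724, 0.1714]
tool_rot: [2.459, 1.954, 0.007]
ft_force: [-0.6, -0.2, -0.4]
grip_width: 0.689
grip_force: 0.0
[318.4330866  226.95726788]
xyz [ 2.41e-01 -5.76e-02 -2.00e-04] w [  0.03  -0.04 -27.56] rows> 5.9
```

View pics/low3.png

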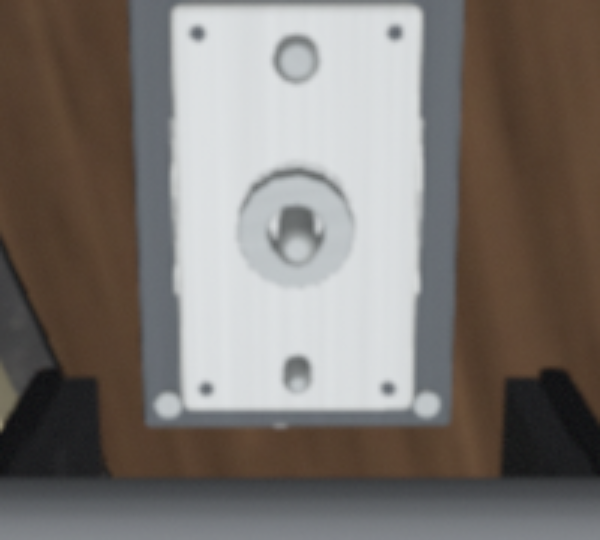

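The spacer sits flat on its seat around the shaft (centre about crop (296,226)). That was the last picture allowed; the rest goes by numbers.

```bash
cat >> h.py <<'E'
def darkspots(im,box,k=25,thr=30):
    "dark blobs inside the bright part, box=(u0,v0,u1,v1)"
    g=cv2.cvtColor(im,cv2.COLOR_RGB2GRAY);u0,v0,u1,v1=box;g=g[v0:v1,u0:u1]
    m=(cv2.morphologyEx(g,cv2.MORPH_CLOSE,np.ones((k,k)))-g>thr).astype(np.uint8)
    n,l,st,ce=cv2.connectedComponentsWithStats(m)
    return [(st[i],ce[i]+[u0,v0]) for i in range(1,n) if st[i,4]>6]
E
python3 - <<'E'
from h import *
d=np.load("low3.npz");im,K,M=d["im"],d["K"],d["M"]
for st,c in darkspots(im,(279,155,359,285)):print(st,c.round(1),ray(K,M,c,.032).round(4))
E
python3 -m handwheel '[{"x":0.24,"y":-0.058,"z":0,"wx":0,"wy":0,"wz":-27.5},{"x":0.24,"y":-0.058,"z":0,"wx":0,"wy":0,"wz":-27.5},{"x":0.24,"y":-0.058,"z":0,"wx":0,"wy":0,"wz":-27.5},{"x":0.24,"y":-0.058,"z":0,"wx":0,"wy":0,"wz":-27.5},{"x":0.24,"y":-0.058,"z":0,"wx":0,"wy":0,"wz":-27.5},{"x":0.24,"y":-0.058,"z":0,"wx":0,"wy":0,"wz":-27.5},{"x":0.24,"y":-0.058,"z":0,"wx":0,"wy":0,"wz":-27.5},{"x":0.24,"y":-0.058,"z":0,"wx":0,"wy":0,"wz":-27.5},{"x":0.24,"y":-0.058,"z":0,"wx":0,"wy":0,"wz":-27.5}]' 0.075 && python3 - <<'E'
from h import *
im,K,M=cam("wrist");np.savez("up.npz",im=im,K=K,M=M);print(ctrl.get_state()["position"])
print(proj(K,M,np.array([.5255,.3275,.018])))
m=bright(im,130,45);cs,_=cv2.findContours(m,cv2.RETR_EXTERNAL,cv2.CHAIN_APPROX_NONE)
for c in cs:
    if cv2.contourArea(c)>3000:
        r=cv2.minAreaRect(c);b=np.array([ray(K,M,p,.018) for p in cv2.boxPoints(r)])
        print(r,b.mean(0).round(4),np.linalg.norm(np.diff(b,axis=0),axis=1).round(4),np.degrees(np.arctan2(*(b[1]-b[0])[[1,0]])).round(2))
        x,y,w,h=cv2.boundingRect(c);print(x,y,w,h)
        for st,e in darkspots(im,(x+3,y+3,x+w-3,y+h-3)):print(st,e.round(1),ray(K,M,e,.018).round(4),ray(K,M,e,.044).round(4))
E
```

```text
[ 4  3  6  6 29] [285.4 160.7] [0.5134 0.1269 0.032 ]
[70  3  6  6 29] [351.3 160.4] [0.5623 0.1158 0.032 ]
[ 32   6  16  17 168] [318.2 168.8] [0.5363 0.1153 0.032 ]
[ 21  50  38  24 190] [317.9 211.8] [0.5285 0.0828 0.032 ]
[ 29  62  21  23 277] [318.3 227.4] [0.5259 0.0704 0.032 ]
[ 0 92  3 38 79] [279.6 267. ] [0.4875 0.0452 0.032 ]
[78 93  2 37 66] [357.6 267.8] [0.5495 0.0301 0.032 ]
[ 35 113  10  13 106] [318.5 273.8] [0.5171 0.0322 0.032 ]
[  7 122   5   5  22] [288.1 279.1] [0.4917 0.0334 0.032 ]
[ 68 122   5   5  21] [349. 279.] [0.5406 0.0221 0.032 ]
time: 9.97
position: [0.5237, 0.3175, 0.1674]
tool_rot: [1.925, 2.483, -0.007]
ft_force: [-0.1, -1.6, -0.5]
grip_width: 0.859
grip_force: 0.0
[0.52431757 0.316721   0.16801876]
[326.71437521 210.14328575]
((319.5, 334.0), (22.0, 391.0), 90.0) [0.5472 0.2175 0.018 ] [0.3441 0.0218 0.3498] 14.54
124 323 392 23
((327.0, 208.5), (135.0, 84.0), 90.0) [0.526  0.3264 0.018 ] [0.0651 0.1115 0.0714] 14.4
285 141 85 136
[ 4  4  6  6 26] [294.6 150.8] [0.4893 0.3668 0.018 ] [0.4907 0.3685 0.044 ]
[68  4  6  7 28] [358.9 151. ] [0.5379 0.3792 0.018 ] [0.5353 0.3798 0.044 ]
[ 30   6  19  19 289] [326.9 159. ] [0.5153 0.367  0.018 ] [0.5145 0.3687 0.044 ]
[ 15  37  49   4 188] [327.  182.5] [0.5201 0.3492 0.018 ] [0.5189 0.3524 0.044 ]
[ 76  52   3  78 138] [365.5 243.1] [0.5637 0.3086 0.018 ] [0.5589 0.3152 0.044 ]
[ 30  65  20  19 298] [327.1 218.1] [0.5275 0.3212 0.018 ] [0.5257 0.3267 0.044 ]
[ 32 111  13  12 123] [326.3 260.3] [0.536  0.2859 0.018 ] [0.5335 0.2943 0.044 ]
[  0 114   1  16  16] [288.  265.5] [0.5059 0.2733 0.018 ] [0.5059 0.2828 0.044 ]
[  6 121   6   5  20] [296.5 267.2] [0.5132 0.2737 0.018 ] [0.5126 0.2831 0.044 ]
[ 66 121   5   5  21] [356.  267.4] [0.5619 0.2861 0.018 ] [0.5572 0.2945 0.044 ]
```

```bash
python3 -c "
from h import *
go([.5256,.3265,.08],14.4)"
```

```text
xyz [0.0094 0.0039 0.088 ] w [-0.14  0.13 -0.08] rows> 2.1
```

```bash
python3 -m handwheel '[{"x":0.005,"y":0.002,"z":0.03,"wx":0,"wy":0,"wz":0},{"x":0.0094,"y":0.004,"z":0.06,"wx":0,"wy":0,"wz":0},{"x":0.0094,"y":0.004,"z":0.08,"wx":0,"wy":0,"wz":0},{"x":0.0094,"y":0.004,"z":0.088,"wx":0,"wy":0,"wz":0},{"x":0.0094,"y":0.004,"z":0.088,"wx":0,"wy":0,"wz":0},{"x":0.0094,"y":0.004,"z":0.088,"wx":0,"wy":0,"wz":0},{"x":0.0094,"y":0.004,"z":0.088,"wx":0,"wy":0,"wz":0}]' && python3 -c "
from h import *
go([.5256,.3265,.0215],14.4)"
```

```text
time: 10.6
position: [0.5274, 0.3288, 0.0834]
tool_rot: [1.926, 2.481, 0.004]
ft_force: [-0.9, -0.2, 1.5]
grip_width: 0.861
grip_force: 0.0
xyz [-0.0019 -0.0025  0.0619] w [ 0.16 -0.06 -0.05] rows> 1.5
```

```bash
python3 -m handwheel '[{"x":-0.001,"y":-0.001,"z":0.02,"wx":0,"wy":0,"wz":0},{"x":-0.0015,"y":-0.002,"z":0.035,"wx":0,"wy":0,"wz":0},{"x":-0.0015,"y":-0.002,"z":0.045,"wx":0,"wy":0,"wz":0},{"x":-0.0015,"y":-0.002,"z":0.052,"wx":0,"wy":0,"wz":0},{"x":-0.0015,"y":-0.002,"z":0.055,"wx":0,"wy":0,"wz":0},{"x":-0.0015,"y":-0.002,"z":0.055,"wx":0,"wy":0,"wz":0},{"x":-0.0015,"y":-0.002,"z":0.055,"wx":0,"wy":0,"wz":0},{"x":-0.0015,"y":-0.002,"z":0.055,"wx":0,"wy":0,"wz":0}]' && python3 -c "
from h import *
go([.5256,.3265,.0215],14.4)"
```

```text
time: 11.27
position: [0.5251, 0.3275, 0.0276]
tool_rot: [1.925, 2.483, 0.003]
ft_force: [-0.1, 0.7, 0.8]
grip_width: 0.864
grip_force: 0.0
xyz [-0.0011  0.0002  0.0061] w [ 0.09 -0.04  0.03] rows> 0.1
```

```bash
python3 -m handwheel '[{"x":-0.0011,"y":0,"z":0.003,"wx":0,"wy":0,"wz":0},{"x":-0.0011,"y":0,"z":0.006,"wx":0,"wy":0,"wz":0},{"x":-0.0011,"y":0,"z":0.006,"wx":0,"wy":0,"wz":0},{"x":-0.0011,"y":0,"z":0.006,"wx":0,"wy":0,"wz":0}]' && python3 -m handwheel '[{"x":0,"y":0,"z":0,"wx":0,"wy":0,"wz":0},{"x":0,"y":0,"z":0,"wx":0,"wy":0,"wz":0},{"x":0,"y":0,"z":0,"wx":0,"wy":0,"wz":0},{"x":0,"y":0,"z":0,"wx":0,"wy":0,"wz":0},{"x":0,"y":0,"z":0,"wx":0,"wy":0,"wz":0},{"x":0,"y":0,"z":0,"wx":0,"wy":0,"wz":0},{"x":0,"y":0,"z":0,"wx":0,"wy":0,"wz":0},{"x":0,"y":0,"z":0,"wx":0,"wy":0,"wz":0}]' 0.02 40 && python3 -c "
from h import *
go([.5256,.3265,.0215],14.4)"
```

```text
time: 11.6
position: [0.5245, 0.3259, 0.0204]
tool_rot: [-1.925, -2.483, 0.001]
ft_force: [-0.7, 0.7, 0.5]
grip_width: 0.86
grip_force: 0.0
time: 12.27
position: [0.525, 0.3262, 0.0207]
tool_rot: [1.925, 2.483, 0.001]
ft_force: [0.4, -0.0, -0.3]
grip_width: 0.411
grip_force: 40.0
xyz [ 0.0001  0.0007 -0.0008] w [ 0.04 -0.01  0.03] rows> 0.0
```

```bash
python3 -m handwheel '[{"x":0,"y":0,"z":-0.01,"wx":0,"wy":0,"wz":0},{"x":0,"y":0,"z":-0.03,"wx":0,"wy":0,"wz":0},{"x":0,"y":0,"z":-0.06,"wx":0,"wy":0,"wz":0},{"x":0,"y":0,"z":-0.09,"wx":0,"wy":0,"wz":0},{"x":0,"y":0,"z":-0.11,"wx":0,"wy":0,"wz":0},{"x":0,"y":0,"z":-0.12,"wx":0,"wy":0,"wz":0},{"x":0,"y":0,"z":-0.12,"wx":0,"wy":0,"wz":0},{"x":0,"y":0,"z":-0.12,"wx":0,"wy":0,"wz":0}]' && python3 - <<'E'
from h import *
go([.527,.0745,.12],-13.05)
s=ctrl.get_state();d=ctrl.get_image("wrist");H,K,im=d["hand_eye"],d["K"],d["image"]
np.savez("uph.npz",im=im,H=H,K=K)
zf=-.0207+.0207+.0027 # flange top in tool z (18 mm above underside, tips 20.7)
cs,_=cv2.findContours(bright(im,130,45),cv2.RETR_EXTERNAL,cv2.CHAIN_APPROX_NONE)
for c in cs:
    if cv2.contourArea(c)>1500:
        x,y,w,h=cv2.boundingRect(c);print(x,y,w,h)
        for st,e in darkspots(im,(x+2,y+2,x+w-2,y+h-2)):print(st,e.round(1),ray(K,H,e,zf).round(4))
E
```

```text
time: 12.93
position: [0.5242, 0.3259, 0.1402]
tool_rot: [-1.924, -2.483, 0.001]
ft_force: [-0.2, 0.8, -3.1]
grip_width: 0.41
grip_force: 40.0
xyz [-0.2442 -0.06    0.0202] w [-3.000e-02  1.000e-02  2.749e+01] rows> 6.0
218 328 205 54
[149  15   6  28 112] [372.1 356.6] [-0.0324  0.0243  0.0027]
[  8  17  22   9 153] [239.2 350.2] [-0.029  -0.0389  0.0027]
[ 46  16   6  27 111] [267.9 356.7] [-0.0325 -0.0255  0.0027]
[171  17  22   7 127] [400.7 349.6] [-0.0286  0.0377  0.0027]
[91 46 19  4 70] [320.  377.4] [-0.0438 -0.0006  0.0027]
243 170 154 140
[11 11 10 10 86] [260.6 187.5] [ 0.0484 -0.0257  0.0027]
[129  11  11  10  88] [378.8 187.6] [0.0483 0.0243 0.0027]
[ 59  13  33  33 844] [320.  200.9] [ 0.0426 -0.0006  0.0027]
[  0  31   5  91 257] [246.2 260. ] [ 0.0161 -0.0334  0.0027]
[146  37   4  85 224] [392.9 261. ] [0.0156 0.0319 0.0027]
[  28   68   95   19 1689] [319.7 249.3] [ 0.0211 -0.0007  0.0027]
[  0 100  30  36 751] [261.2 292.4] [ 0.0006 -0.0273  0.0027]
[122 100  28  36 576] [379.6 289. ] [0.0022 0.0265 0.0027]
[122 127   6   9  32] [368.5 303.7] [-0.005   0.0217  0.0027]
[ 62 129  27   7 127] [320.  304.9] [-0.0056 -0.0006  0.0027]
```

```bash
python3 -m handwheel '[{"x":-0.035,"y":-0.009,"z":0,"wx":0,"wy":0,"wz":4},{"x":-0.07,"y":-0.018,"z":0,"wx":0,"wy":0,"wz":8},{"x":-0.105,"y":-0.026,"z":0,"wx":0,"wy":0,"wz":12},{"x":-0.14,"y":-0.035,"z":0,"wx":0,"wy":0,"wz":16},{"x":-0.175,"y":-0.043,"z":0,"wx":0,"wy":0,"wz":20},{"x":-0.21,"y":-0.052,"z":0.01,"wx":0,"wy":0,"wz":24},{"x":-0.235,"y":-0.058,"z":0.02,"wx":0,"wy":0,"wz":27},{"x":-0.2445,"y":-0.06,"z":0.02,"wx":0,"wy":0,"wz":27.5},{"x":-0.2445,"y":-0.06,"z":0.02,"wx":0,"wy":0,"wz":27.5},{"x":-0.2445,"y":-0.06,"z":0.02,"wx":0,"wy":0,"wz":27.5}]' && python3 -c "
from h import *
go([.5275,.0741,.1],-13.05)"
```

```text
time: 13.82
position: [0.5269, 0.0749, 0.1196]
tool_rot: [-2.459, -1.954, 0.002]
ft_force: [0.5, 1.0, -2.0]
grip_width: 0.412
grip_force: 40.0
xyz [-0.0006  0.0008  0.0196] w [-0.1   0.01 -0.  ] rows> 0.5
```

```bash
python3 -m handwheel '[{"x":-0.0005,"y":0.0007,"z":0.005,"wx":0,"wy":0,"wz":0},{"x":-0.0005,"y":0.0007,"z":0.015,"wx":0,"wy":0,"wz":0},{"x":-0.0005,"y":0.0007,"z":0.025,"wx":0,"wy":0,"wz":0},{"x":-0.0005,"y":0.0007,"z":0.035,"wx":0,"wy":0,"wz":0},{"x":-0.0005,"y":0.0007,"z":0.042,"wx":0,"wy":0,"wz":0},{"x":-0.0005,"y":0.0007,"z":0.045,"wx":0,"wy":0,"wz":0},{"x":-0.0005,"y":0.0007,"z":0.045,"wx":0,"wy":0,"wz":0},{"x":-0.0005,"y":0.0007,"z":0.045,"wx":0,"wy":0,"wz":0}]' && python3 -c "
from h import *
go([.5275,.0741,.068],-13.05)"
```

```text
time: 14.48
position: [0.5281, 0.0736, 0.0755]
tool_rot: [2.46, 1.954, -0.0]
ft_force: [0.2, -0.3, -2.5]
grip_width: 0.412
grip_force: 40.0
xyz [ 0.0003 -0.0007  0.0075] w [-0.    0.01 -0.02] rows> 0.2
```

```bash
python3 -m handwheel '[{"x":0.0002,"y":-0.0005,"z":0,"wx":0,"wy":0,"wz":0},{"x":0.0002,"y":-0.0005,"z":0.002,"wx":0,"wy":0,"wz":0},{"x":0.0002,"y":-0.0005,"z":0.004,"wx":0,"wy":0,"wz":0},{"x":0.0002,"y":-0.0005,"z":0.006,"wx":0,"wy":0,"wz":0},{"x":0.0002,"y":-0.0005,"z":0.007,"wx":0,"wy":0,"wz":0},{"x":0.0002,"y":-0.0005,"z":0.007,"wx":0,"wy":0,"wz":0},{"x":0.0002,"y":-0.0005,"z":0.007,"wx":0,"wy":0,"wz":0},{"x":0.0002,"y":-0.0005,"z":0.007,"wx":0,"wy":0,"wz":0}]' && python3 -c "
from h import *
go([.5275,.0741,.0527],-13.05)"
```

```text
time: 15.15
position: [0.5277, 0.074, 0.0687]
tool_rot: [2.46, 1.954, 0.0]
ft_force: [-0.5, -0.0, -2.0]
grip_width: 0.409
grip_force: 40.0
xyz [ 0.     -0.0002  0.016 ] w [ 0.01 -0.   -0.01] rows> 0.4
```

Aligned. Going down onto the dowel tapers in small steps, watching the force.

```bash
python3 -m handwheel '[{"x":0,"y":0,"z":0.001,"wx":0,"wy":0,"wz":0},{"x":0,"y":0,"z":0.002,"wx":0,"wy":0,"wz":0},{"x":0,"y":0,"z":0.003,"wx":0,"wy":0,"wz":0},{"x":0,"y":0,"z":0.004,"wx":0,"wy":0,"wz":0},{"x":0,"y":0,"z":0.005,"wx":0,"wy":0,"wz":0},{"x":0,"y":0,"z":0.006,"wx":0,"wy":0,"wz":0},{"x":0,"y":0,"z":0.006,"wx":0,"wy":0,"wz":0}]'
```

```text
time: 15.73
position: [0.5275, 0.0739, 0.0623]
tool_rot: [-2.46, -1.954, 0.001]
ft_force: [0.2, -0.2, -2.2]
grip_width: 0.413
grip_force: 40.0
```

```bash
python3 -c "
from h import *
s=ctrl.get_state();print(s['torque']);go([.5275,.0741,.0527],-13.05)"
```

```text
[-0.11330318  0.02539852 -0.02286456]
xyz [0.0002 0.     0.0096] w [-0.02  0.01 -0.02] rows> 0.2
```

No contact on the tapers. Going on.

```bash
python3 -m handwheel '[{"x":0,"y":0,"z":0.001,"wx":0,"wy":0,"wz":0},{"x":0,"y":0,"z":0.002,"wx":0,"wy":0,"wz":0},{"x":0,"y":0,"z":0.003,"wx":0,"wy":0,"wz":0},{"x":0,"y":0,"z":0.004,"wx":0,"wy":0,"wz":0},{"x":0,"y":0,"z":0.005,"wx":0,"wy":0,"wz":0},{"x":0,"y":0,"z":0.006,"wx":0,"wy":0,"wz":0},{"x":0,"y":0,"z":0.007,"wx":0,"wy":0,"wz":0},{"x":0,"y":0,"z":0.008,"wx":0,"wy":0,"wz":0},{"x":0,"y":0,"z":0.008,"wx":0,"wy":0,"wz":0}]'
```

```text
time: 16.48
position: [0.5275, 0.074, 0.0544]
tool_rot: [-2.46, -1.954, 0.0]
ft_force: [0.1, -0.6, -2.4]
grip_width: 0.411
grip_force: 40.0
```

```bash
python3 -m handwheel '[{"x":0,"y":0,"z":0.0005,"wx":0,"wy":0,"wz":0},{"x":0,"y":0,"z":0.001,"wx":0,"wy":0,"wz":0},{"x":0,"y":0,"z":0.0015,"wx":0,"wy":0,"wz":0},{"x":0,"y":0,"z":0.0018,"wx":0,"wy":0,"wz":0},{"x":0,"y":0,"z":0.0018,"wx":0,"wy":0,"wz":0},{"x":0,"y":0,"z":0.0018,"wx":0,"wy":0,"wz":0},{"x":0,"y":0,"z":0.0018,"wx":0,"wy":0,"wz":0}]'; python3 -c "
from h import *
s=ctrl.get_state();print(s['torque'],s['ft_force'],s['position']);go([.5275,.0741,.0527],-13.05)"
```

```text
time: 17.07
position: [0.5277, 0.074, 0.0529]
tool_rot: [2.46, 1.954, 0.0]
ft_force: [-0.1, 0.0, -2.9]
grip_width: 0.413
grip_force: 40.0
[-0.09751674  0.09075979 -0.01495143] [-0.06012856  0.02625917 -2.85394744] [0.52768636 0.07397614 0.05285326]
xyz [ 0.0001 -0.0002  0.0002] w [ 0.01 -0.   -0.02] rows> 0.0
```

```bash
python3 -m handwheel '[{"x":0,"y":0,"z":0.0003,"wx":0,"wy":0,"wz":0},{"x":0,"y":0,"z":0.0006,"wx":0,"wy":0,"wz":0},{"x":0,"y":0,"z":0.0008,"wx":0,"wy":0,"wz":0},{"x":0,"y":0,"z":0.0008,"wx":0,"wy":0,"wz":0},{"x":0,"y":0,"z":0.0008,"wx":0,"wy":0,"wz":0},{"x":0,"y":0,"z":0.0008,"wx":0,"wy":0,"wz":0}]'; python3 -c "
from h import *
s=ctrl.get_state();print(s['torque'],s['ft_force'],s['position'])"
```

```text
time: 17.57
position: [0.5277, 0.074, 0.0527]
tool_rot: [-2.459, -1.954, -0.0]
ft_force: [-2.5, -1.0, 5.2]
grip_width: 0.415
grip_force: 40.0
[-0.25497718  0.63544329 -0.01944888] [-2.52616043 -0.97314683  5.15840109] [0.52770975 0.07400844 0.05267915]
```

```bash
python3 -m handwheel '[{"x":0,"y":0,"z":0.0002,"wx":0,"wy":0,"wz":0},{"x":0,"y":0,"z":0.0003,"wx":0,"wy":0,"wz":0},{"x":0,"y":0,"z":0.0003,"wx":0,"wy":0,"wz":0},{"x":0,"y":0,"z":0.0003,"wx":0,"wy":0,"wz":0},{"x":0,"y":0,"z":0.0003,"wx":0,"wy":0,"wz":0},{"x":0,"y":0,"z":0.0003,"wx":0,"wy":0,"wz":0}]'; python3 -c "
from h import *
s=ctrl.get_state();print(s['torque'],s['ft_force'],s['position']);go([.5275,.0741,.0527],-13.05)
im,K,M=cam('wrist')
for st,e in darkspots(im,(245,172,395,308)):print(e.round(1),ray(K,M,e,.05).round(4)) if 60<st[4]<1000 and e[1]<205 else 0"
```

```text
time: 18.07
position: [0.5277, 0.074, 0.0527]
tool_rot: [-2.459, -1.954, -0.001]
ft_force: [-4.6, -1.4, 7.8]
grip_width: 0.409
grip_force: 40.0
[-0.23746916  0.90579539  0.0031879 ] [-4.59585806 -1.40059646  7.75620072] [0.52772127 0.07403344 0.05266708]
xyz [ 0.     -0.0002 -0.    ] w [-0.01 -0.04 -0.02] rows> 0.0
[260.5 187.6] [0.5135 0.1267 0.05  ]
[378.8 187.6] [0.5623 0.1154 0.05  ]
[319.8 202.4] [0.5365 0.1148 0.05  ]
```

The holes line up within 0.4 mm and the height no longer changes, so it is flush. I'll trim out the sideways force while keeping the push.

```bash
python3 -m handwheel '[{"x":0,"y":-0.0002,"z":0.0001,"wx":0,"wy":0,"wz":0},{"x":-0.0001,"y":-0.0004,"z":0.0002,"wx":0,"wy":0,"wz":0},{"x":-0.0001,"y":-0.0004,"z":0.0002,"wx":0,"wy":0,"wz":0},{"x":-0.0001,"y":-0.0004,"z":0.0002,"wx":0,"wy":0,"wz":0},{"x":-0.0001,"y":-0.0004,"z":0.0002,"wx":0,"wy":0,"wz":0}]'; python3 -c "
from h import *
s=ctrl.get_state();print(s['torque'],s['ft_force'],s['position'])"
```

```text
time: 18.53
position: [0.5277, 0.074, 0.0527]
tool_rot: [-2.46, -1.954, -0.002]
ft_force: [-2.9, -2.0, 8.4]
grip_width: 0.411
grip_force: 40.0
[-0.17297727  0.79361254 -0.01441784] [-2.85948532 -1.98129443  8.36392031] [0.52772698 0.07404107 0.0526685 ]
```

```bash
python3 -m handwheel '[{"x":-0.0003,"y":-0.0003,"z":0.0001,"wx":0,"wy":0,"wz":0},{"x":-0.0004,"y":-0.0005,"z":0.0002,"wx":0,"wy":0,"wz":0},{"x":-0.0004,"y":-0.0005,"z":0.0002,"wx":0,"wy":0,"wz":0},{"x":-0.0004,"y":-0.0005,"z":0.0002,"wx":0,"wy":0,"wz":0},{"x":-0.0004,"y":-0.0005,"z":0.0002,"wx":0,"wy":0,"wz":0},{"x":-0.0004,"y":-0.0005,"z":0.0002,"wx":0,"wy":0,"wz":0}]'; python3 -c "
from h import *
s=ctrl.get_state();print(s['torque'],s['ft_force'],s['position'])"
```

```text
time: 19.03
position: [0.5277, 0.0741, 0.0527]
tool_rot: [2.46, 1.954, 0.004]
ft_force: [-1.5, -0.0, 7.1]
grip_width: 0.409
grip_force: 40.0
[-0.14427036  0.70674075  0.04074022] [-1.52047986 -0.01074662  7.05522045] [0.52774437 0.07405964 0.05268648]
```

```bash
python3 -m handwheel '[{"x":0,"y":-0.0002,"z":0.0002,"wx":0,"wy":0,"wz":0},{"x":0,"y":-0.0002,"z":0.0002,"wx":0,"wy":0,"wz":0},{"x":0,"y":-0.0002,"z":0.0002,"wx":0,"wy":0,"wz":0},{"x":0,"y":-0.0002,"z":0.0002,"wx":0,"wy":0,"wz":0},{"x":0,"y":-0.0002,"z":0.0002,"wx":0,"wy":0,"wz":0},{"x":0,"y":-0.0002,"z":0.0002,"wx":0,"wy":0,"wz":0},{"x":0,"y":-0.0002,"z":0.0002,"wx":0,"wy":0,"wz":0}]'; python3 -m handwheel '[{"x":0,"y":0,"z":0,"wx":0,"wy":0,"wz":0},{"x":0,"y":0,"z":0,"wx":0,"wy":0,"wz":0},{"x":0,"y":0,"z":0,"wx":0,"wy":0,"wz":0},{"x":0,"y":0,"z":0,"wx":0,"wy":0,"wz":0}]'
```

```text
time: 19.62
position: [0.5277, 0.074, 0.0527]
tool_rot: [2.459, 1.954, 0.004]
ft_force: [-1.0, -1.2, 8.1]
grip_width: 0.414
grip_force: 40.0
time: 19.95
position: [0.5277, 0.074, 0.0527]
tool_rot: [2.459, 1.954, 0.004]
ft_force: [-1.5, -1.0, 8.5]
grip_width: 0.411
grip_force: 40.0
```

```bash
python3 -c "
from bench import ctrl
print(ctrl.close_job(),ctrl.get_state()['ft_force'])"
```

```text
the job is handed in; nothing more can be done
the job is handed in; nothing more can be done
```

Job handed in at about 20 s of the 54 s limit, verdict not shown: the spacer is on its seat and the upper half sits flush on both dowels, still gripped at 40 N with the wrist reading 8.5 N of downward push (about 11 N at the joint with the part's weight).

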